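Pull the loaded slide cassette from the slide loader

ROBOT

A 7-joint arm with a two-finger parallel gripper is mounted at the origin on a cart in front of the work surface, level with it; the furniture and walls round the work are solid. World frame = base frame: x ahead of the robot, y to its left, z up, the work surface at z = 0. Lengths are in m, angles in rad, forces in N, time in s.
With the tool pointing down it reaches from about 0.425 to 0.925 m from the base axis. Payload 6.8 kg.
Tool frame: the origin (TCP) lies between the finger pads, 19 mm behind the fingertips; this is the grasp point; z points along the fingers, y is the line along which they close (so a half turn about z gives the same grasp; the last joint's range is limited). The gripper opens to 85 mm and grips with 20 to 120 N. Pads are 22 mm wide; open, the fingers measure 114 mm over their backs; the gripper's body (76 mm by 85 mm) begins 54 mm behind the grasp point. The pads swing forward as they close: fully open they stand 13 mm farther back than shut.
Start: joints at [-1.296, 0.477, 0.022, 1.555, -0.011, 1.109, -0.083], TCP at [0.252, 0.626, 0.25] pointing down, gripper open.
Joint ranges: [-2.96, 2.96], [-0.34, 2.1], [-1.41, 1.46], [0.24, 2.44], [-1.37, 4.51], [0.17, 1.92], [-2.96, 2.96]. Speed limits (rad/s): [2.39, 2.39, 3.14, 3.14, 3.14, 3.14, 3.14].

INTERFACE

Orientations are given as a unit quaternion [w, x, y, z].
In Python, from station import bot gives the robot as it stands.
- The arm moves only by the tool servo_tool, never from a script. Its argument "motion" is a list that holds one entry, the list of rows, each a list of 5 numbers: the opening, from 0 (shut) to 1 (fully open), then the shift along the world's x, y, z each as a share of 0.04 m, from -1 to 1, then the turn about the world's z as a share of 0.12 rad, from -1 to 1. A call has 1 to 20 rows; each row shifts and turns the commanded pose from where the row before left it; what a row does not reach is not made up. A row lasts 1/10 s, in which the tool goes at most 50 mm and 8.59 degrees, less where a joint would pass 70% of its speed; a pose out of reach is approached as far as the arm can. A call with a number of a shift or a turn outside -1 to 1 is refused whole. A call with a gripper value outside its range is refused whole. The fingers move at their own pace and stop on an object; "newtons" is the grip in N (left out, the last holds). Time passes only in rows, so rows that do not move let the fingers close. It gives the time, the measured TCP pose, the force, the opening and the grip force at its end, in the units of the state.
- bot.get_obs(): the state, without advancing time (a new reading comes with each control period).
- bot.read_camera(name): name is "scene" or "top" or "wrist"; returns (picture, depth): 400x640x3 uint8, red, green, blue; 400x640 float32, m along the optical axis (not along the pixel's ray), 0 where there is no reading.
- bot.get_calibration(name): a dict with "fovy" (degrees; the focal length in pixels is half the picture's height over the tangent of half this angle, whatever the lens; pixels are square), "cx", "cy" (the principal point, pixels), "view" (4x4, takes a point from world to camera coordinates). Camera axes: x right, y down, z forward; pixel columns grow to the right and rows downward; lengths in m; the calibration is good to about 2 mm. A picture is of the moment at which its call begins: read the wrist's pose just before it. get_calibration takes no time and is no camera call; for the wrist camera it gives the pose at the moment of the call.
- bot.hand_in(): hands the job in; it is judged then, once.
The state is a dict: "t": time; "q": joint angles; "joint_vel": joint speeds; "joint_torque": joint torques, N m; "eef_pos": TCP position; "tool_rot": TCP orientation; "contact_force": force on the tool from outside, world axes, zero at the start; "torque": the same for the moment, N m; "gripper_width": opening from 0.0 (shut) to 1.0 (fully open); "grasp_force": force on a finger pad.
Only numpy, scipy, OpenCV 4.12 (cv2) and the standard library are available. Lean on these libraries where they do the work, as an engineer would, in place of code of your own. Each camera call takes 0.05 s, during which the arm holds its last target. There are 200 camera calls.

TASK

Swing the clear dust hood of the slide loader fully open, back to its stop. Then squeeze together the two side catches of the cassette that holds the glass slides, while it still sits in its bay, lift it straight out, and finish while still holding it upright by its squeezed catches, at least 8 cm above its seat and touching nothing else. Leave the hood open, the empty cassette seated in its bay and the other things on the bench alone.

Things in the scene. Friction and masses are not known exactly. Their poses are not given: they have to be found in the camera images.
- loader: Slide loader, fixed: white slab 140 x 124 mm, 20 mm high, control module (62 mm wide and high) on its right. Origin on the bench under the middle between the bays; x to its back, y left, z up. Slab top = seat, z 20 mm. Two bays one behind the other, centred at x -22 and +22 mm, y 0, each with a foot well 12 mm deep, 1 mm clearance. They hold one full and one empty cassette, in either order.
- keeper_lip (a point): Inner top edge of the front bay's left keeper lip. Each bay has such a fixed lip on its +y and -y side, reaching inward to 26.5 mm from the bay's middle, underside 65.5 mm and top 70 mm above the bench; the cassette's catches hook under them. Fingertips must stay above 70 mm there.
- hood (a joint): Clear dust hood over both bays (130 x 108 mm, top 110 mm above the bench when shut, 0.18 kg): 0 shut, grows as it swings up and back to its stop at 1.7 rad. Light friction: let go below about 0.7 rad it falls shut, beyond about 1.2 rad it falls open to the stop by itself and rests there, all of it behind the hinge line.
- hood_handle (a point): Middle of the hood's handle, a round aluminium bar 9 mm thick, 60 mm long along the loader's y, 33 mm in front of the hood's front wall with free space between; 90 mm above the bench when the hood is shut. It moves with the hood, 176 mm from the hinge line.
- hood_hinge (a point): Middle of the hood's hinge line, which runs along the loader's y at the slab's back: loader x 60 mm, 24 mm above the bench.
- cassette_full: Loaded cassette, 0.14 to 0.24 kg: upright white rack, foot 36 x 40 mm, body 34 x 30 mm and 60 mm high, with five glass slides whose white frosted ends stand 81 mm high. Origin in the middle of the foot's underside, z up; seated, its y runs along the loader's y. Grey sprung catches on its +y and -y sides, pivoted at the foot, barb half way up, ribbed finger tab on top.
- full_grip (a point): Point midway between the loaded cassette's two finger tabs, 74 mm above its foot's underside. Tabs: 24 mm wide along x, 55 to 85 mm above the foot; outside width here 63 mm when free (67 at the tips), 40 mm squeezed home along y. A catch takes about 2 N to start, 7 N to go home; a 15 to 25 N grip keeps both home and carries it. A TCP here has its tips 5 mm above the lips.
- cassette_empty: Empty cassette, 0.11 kg, no slides (one sees into it), otherwise the same as the loaded one; origin in the middle of its foot's underside. It stays in its bay.
- cassette_full_left (a joint): The loaded cassette's catch on its +y side: 0 free (hooked), 0.18 rad squeezed fully inward; its barb is clear of the lip beyond about 0.10 (0.13 if the cassette stands off-centre).
- cassette_full_right (a joint): The loaded cassette's catch on its -y side: 0 free (hooked), 0.18 rad squeezed fully inward; its barb is clear of the lip beyond about 0.10 (0.13 if the cassette stands off-centre).
- slide_box: Bystander, to be left alone: closed box for slides, 93 x 100 x 35 mm, left of the loader; origin under its middle.
- cover_glass_box: Bystander, to be left alone: small card box 34 x 34 x 20 mm, left of the loader; origin under its middle.
- immersion_oil: Bystander, to be left alone: dropper bottle 30 mm across, 101 mm high, left of the loader towards the back; origin under its middle.
- forceps: Bystander, to be left alone: steel forceps 124 mm long, flat on the bench left of the loader; origin under its middle.
- petri_dish: Bystander, to be left alone: flat glass dish 59 mm across, 14 mm high, right of the loader; origin under its middle.
- beaker: Bystander, to be left alone: glass beaker 57 mm across, 72 mm high, at the back on the right; origin under its middle.

How it is judged:
On the way, in this order (a step that is already met when the one before it is completed fails the run):
1. the hood is swung open to its stop (value of joint hood above 1.55 rad), for 0.2 s.
2. both catches of the loaded cassette are squeezed by the fingers while it still sits in its bay (value of joint each of cassette_full_left, cassette_full_right above 0.11 rad and contact force between the fingers and cassette_full above 2 N and z of cassette_full in the frame of loader below 0.026 m), for 0.1 s.
At the end, for the whole second after the job is handed in: Held by the fingers, both catches squeezed (over 0.11 rad), the loaded cassette is at least 80 mm above its seat, upright within 0.2 rad, still, touching neither loader nor empty cassette; the hood is open (over 1.55 rad); the empty cassette is seated within 4 mm and upright within 0.1 rad (z of cassette_full in the frame of loader above 0.1 m and angle between cassette_full's own z axis and vertical below 0.2 rad and value of joint each of cassette_full_left, cassette_full_right above 0.11 rad and contact force between the fingers and cassette_full above 2 N and contact force between each of loader, cassette_empty and cassette_full below 0.05 N and linear speed of cassette_full below 0.03 m/s and value of joint hood above 1.55 rad and z of cassette_empty in the frame of loader below 0.024 m and angle between cassette_empty's own z axis and vertical below 0.1 rad); the arm keeps its last pose, push and grip.
It fails at once if the empty cassette is lifted or pulled out of its bay (distance of cassette_empty from where it was at the start of the episode above 0.01 m).
It fails at once if a bystander is shifted by more than 3 cm (distance of any of slide_box, cover_glass_box, immersion_oil, forceps, petri_dish, beaker from where it was at the start of the episode above 0.03 m).
It also fails if it takes over 54 s, if anything falls off the work surface, if the arm or the gripper's body presses on something with over 40 N, if the wrist force passes 120 N, or if a joint passes its speed limit or range.

## Working session

There is one attempt and no reset: what is moved stays moved. The work goes in short steps, Python scripts to look and compute and a tool call to move; the robot and the scene stay as the last step left them, time stands still between calls to the robot, and variables do not carry over. Pictures are saved under pics/ and viewed, at most 10 in all, crops included, and the job is handed in when it is done.

Besides the shell and the picture viewer there is one more tool, called after "Request:" as name([rows], argument=value, ...), one row to a line, values as JSON. servo_tool: Moves the arm, as the interface text tells. Shift numbers are shares of 0.04 m and turn numbers shares of 0.12 rad, none past 1 either way. Its arguments: {"type":"object","properties":{"motion":{"type":"array"},"newtons":{"type":"number"}},"required":["motion"]}

```bash
mkdir -p pics; cat > h.py <<'E'
import numpy as np, cv2
from station import bot
def cal(n):
    c=bot.get_calibration(n); f=200/np.tan(np.radians(c["fovy"])/2)
    return f,c["cx"],c["cy"],np.array(c["view"])
def grab(n,name=None):
    c=cal(n); p,d=bot.read_camera(n)
    if name: cv2.imwrite(f"pics/{name}.png",p[:,:,::-1]); np.savez(f"pics/{name}.npz",p=p,d=d,f=c[0],cx=c[1],cy=c[2],V=c[3])
    return p,d,c
def ray(c,u,v):
    f,cx,cy,V=c; R=V[:3,:3]; o=-R.T@V[:3,3]
    return o,R.T@np.array([(u-cx)/f,(v-cy)/f,1.])
def plane(c,u,v,z):
    o,r=ray(c,u,v); return o+r*(z-o[2])/r[2]
def cloud(c,d):
    f,cx,cy,V=c; v,u=np.mgrid[:400,:640]
    P=np.stack([(u-cx)/f*d,(v-cy)/f*d,d],-1)
    return (P-V[:3,3])@V[:3,:3]
def proj(c,P):
    f,cx,cy,V=c; q=V[:3,:3]@np.asarray(P)+V[:3,3]; return f*q[0]/q[2]+cx,f*q[1]/q[2]+cy
E
python3 - <<'E'
from h import *
for n in("scene","top"):
    p,d,c=grab(n,n+"0"); print(n,c[0],-c[3][:3,:3].T@c[3][:3,3],(d>0).mean())
a=cv2.imread("pics/scene0.png");b=cv2.imread("pics/top0.png")
o=bot.get_obs();print(o["t"],o["eef_pos"],o["tool_rot"],o["gripper_width"])
E
```

```text
scene 424.89855299082944 [-0.41241399  0.46643408  0.60090723] 0.9960078125
top 448.3216156787091 [ 0.34341742 -0.08171259  1.11971469] 0.99600390625
0.1 [0.25195052 0.62569294 0.24913093] [-1.02883010e-04  1.90218208e-01  9.81741497e-01 -8.10140252e-04] 1.0002043971278969
```

View pics/scene0.png

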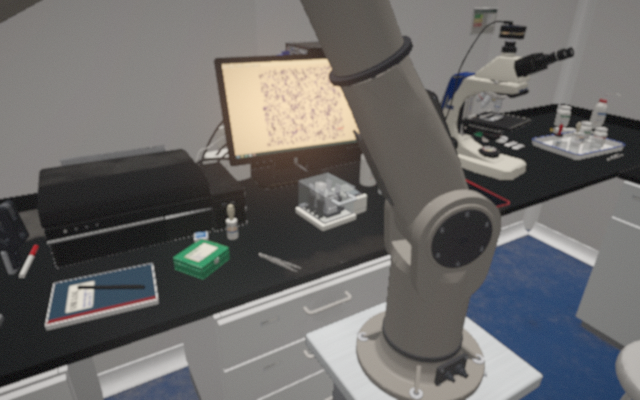

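View pics/top0.png

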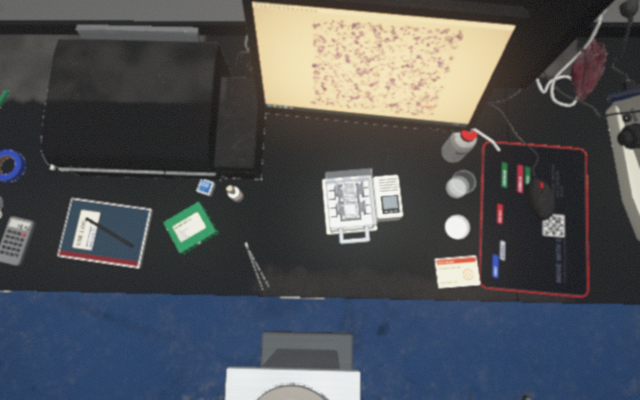

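The scene view shows the loader at about (330,200), mostly free of the arm. The top view shows it at about (350,205), with the handle at its lower edge (354,237) and the control module at (388,198).

```bash
python3 - <<'E'
from h import *
for n in("scene","top"):
    z=np.load(f"pics/{n}0.npz");c=(float(z['f']),float(z['cx']),float(z['cy']),z['V'])
    print(n,c[1:3]);
    if n=="top":
        for uv in [(350,205),(354,237),(388,198),(290,395)]: print(uv,plane(c,*uv,0.06),z['d'][uv[1],uv[0]])
    u0,v0,w,h=(290,160,90,75) if n=="scene" else (310,155,105,95)
    k=8 if n=="scene" else 6
    im=cv2.resize(z['p'][v0:v0+h,u0:u0+w,::-1],None,fx=k,fy=k,interpolation=cv2.INTER_CUBIC)
    cv2.imwrite(f"pics/c_{n}.png",im)
E
```

```text
scene (318.86423886266624, 202.01922737386715)
top (316.36951770546636, 207.4360672230899)
(350, 205) [ 0.54212586 -0.13133502  0.06      ] 1.0249351
(354, 237) [ 0.46514567 -0.14139669  0.06      ] 1.1220391
(388, 198) [ 0.56072468 -0.22232813  0.06      ] 1.0750718
(290, 395) [ 0.10758742 -0.00071979  0.06      ] 1.0474995
```

View pics/c_top.png

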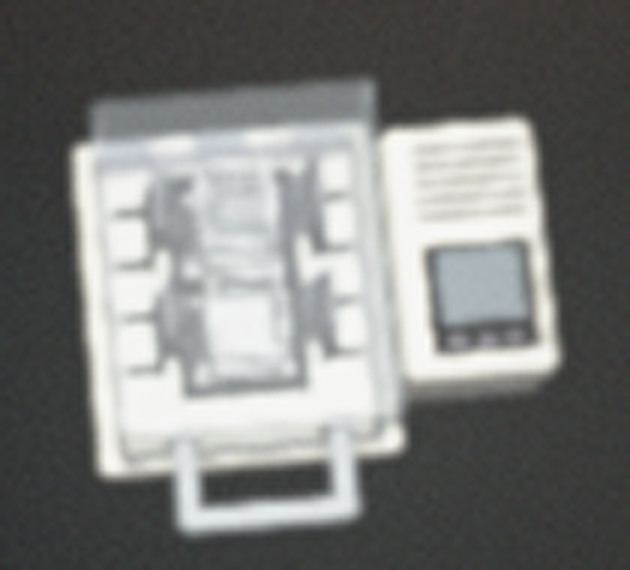

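The top crop shows the shut hood over the two cassettes. The handle bar runs from (180,522) to (358,510) in the crop, the slab's front corners are at about (105,475) and (405,448), and the loader is yawed about 4°.

View pics/c_scene.png

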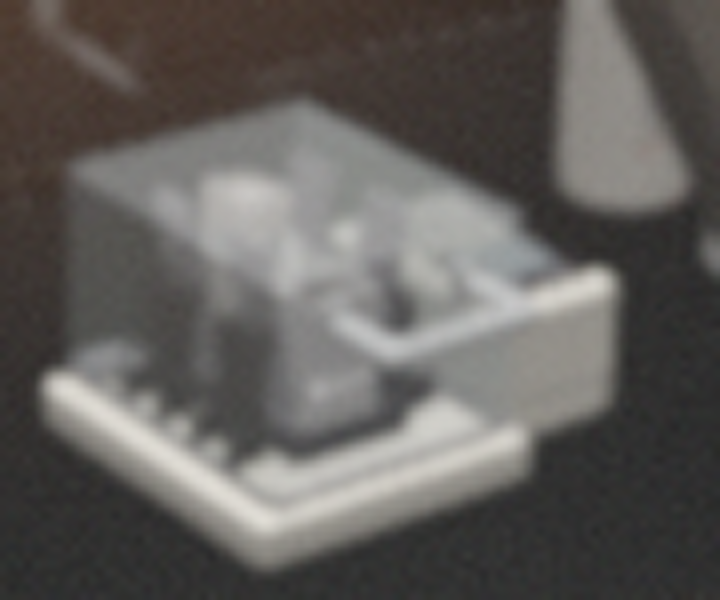

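```bash
python3 - <<'E'
from h import *
z=np.load("pics/top0.npz");c=(float(z['f']),float(z['cx']),float(z['cy']),z['V'])
t=lambda x,y,h:plane(c,310+(x+.5)/6-.5,155+(y+.5)/6-.5,h)
a,b=t(180,522,.09),t(358,510,.09);print("bar",a,b,(a+b)/2,np.linalg.norm(a-b))
s=[t(105,475,.01),t(405,448,.02),t(75,145,.02)];print("slab",s)
P=cloud(c,z['d']);R=P[150:250,310:420].reshape(-1,3)
print("heights at bar px",P[241,348:362,2], P[239:245,355,:])
print("module top",P[180:190,385:390].reshape(-1,3).mean(0))
for v in (160,140,130,120,110,90): print(v,P[v,350])
E
```

```text
bar [ 0.45050812 -0.10667781  0.09      ] [ 0.45637496 -0.17472073  0.09      ] [ 0.45344154 -0.14069927  0.09      ] 0.06829537327123776
slab [array([ 0.47779236, -0.07731623,  0.01      ]), array([ 0.48994896, -0.20028076,  0.02      ]), array([ 0.61582372, -0.06239793,  0.02      ])]
heights at bar px [0.09016372 0.09789633 0.09568344 0.09350734 0.09488999 0.09488994
 0.09875073 0.09377732 0.09494388 0.09889959 0.0966129  0.0922865
 0.09703437 0.0942738 ] [[ 0.45659671 -0.14175373  0.09474402]
 [ 0.45439988 -0.14182135  0.0938173 ]
 [ 0.45210679 -0.14183701  0.09377732]
 [ 0.45014081 -0.14203663  0.09059893]
 [ 0.45685773 -0.14726063  0.00172577]
 [ 0.45462835 -0.1474336  -0.00097697]]
module top [ 0.59412374 -0.2202482   0.0593471 ]
160 [ 6.71682486e-01 -1.33230568e-01 -1.27689216e-04]
140 [ 0.72443813 -0.13264613  0.00347804]
130 [ 0.75330372 -0.1326359  -0.00096007]
120 [ 0.72470197 -0.12590916  0.14296149]
110 [ 0.73754933 -0.12448435  0.17040039]
90 [ 0.75661209 -0.12136367  0.23196054]
```

The scene crop shows the hood shut, the handle bar's near end at about (390,355), and the module on the right. It doesn't show which bay holds the loaded cassette, so I'll decide that once the hood is open. First I'll move over the handle.

Request:
servo_tool([
  [[0.3,0.62,-0.95,0,-0.46],[0.3,0.62,-0.95,0,-0.46],[0.3,0.62,-0.95,0,-0.46],[0.3,0.62,-0.95,0,-0.46],[0.3,0.62,-0.95,0,-0.46],[0.3,0.62,-0.95,0,-0.46],[0.3,0.62,-0.95,0,-0.46],[0.3,0.62,-0.95,0,-0.46],[0.3,0.62,-0.95,0,-0.46],[0.3,0.62,-0.95,0,-0.46],[0.3,-0.1,-0.95,0,-0.46],[0.3,-0.1,-0.95,0,-0.46],[0.3,-0.1,-0.95,0,-0.46],[0.3,-0.1,-0.95,0,-0.46],[0.3,-0.1,-0.95,0,-0.46],[0.3,-0.1,-0.95,0,-0.46],[0.3,-0.1,-0.95,0,-0.46],[0.3,-0.1,-0.95,0,-0.46],[0.3,-0.1,-0.95,0,-0.46],[0.3,0,0,0,0]],
], newtons=30)

```text
t: 2.1
eef_pos: [0.4627, -0.1011, 0.2501]
tool_rot: [0.0, 0.66, 0.751, -0.001]
contact_force: [-0.5, -0.1, -0.5]
gripper_width: 0.299
grasp_force: 0.0
```

```bash
python3 - <<'E'
from h import *
o=bot.get_obs();print(o["t"],o["q"],o["eef_pos"],o["tool_rot"],o["gripper_width"])
w,x,y,z=o["tool_rot"];print("tool y yaw",np.degrees(np.arctan2(1-2*(x*x+z*z),2*(x*y-w*z))))
p,d,c=grab("wrist","w1");print(c[0],-c[3][:3,:3].T@c[3][:3,3]); print(proj(c,[.4535,-.141,.09]))
E
```

```text
2.1 [-0.42385033  0.14607116  0.56590699  2.05018785 -0.09295121  0.96984805
  0.31949997] [ 0.46271154 -0.10113808  0.2501023 ] [ 4.21037215e-04  6.59826647e-01  7.51417487e-01 -6.15422269e-04] 0.29900393534710495
tool y yaw 7.426650242700308
312.7531484646566 [ 0.45524652 -0.03507084  0.3744619 ]
(np.float64(308.6284902541453), np.float64(222.48439321091192))
```

View pics/w1.png

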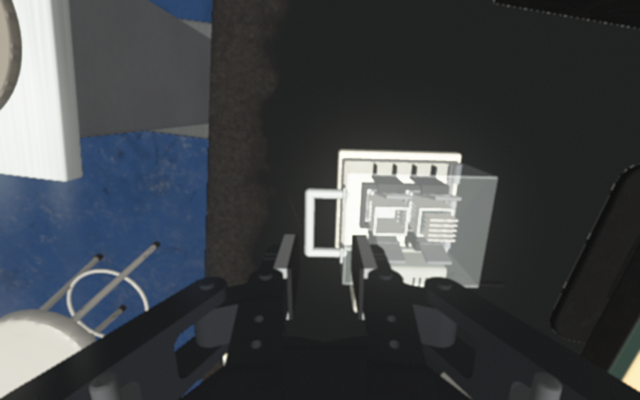

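The wrist view shows the bar at u≈308, v 190–255, which matches the predicted middle (308.6,222.5). The five slides show in the back cassette at about (440,230), and the front cassette at (390,218) is hollow. So the full cassette is in the back bay. Next I go down onto the bar and close.

Request:
servo_tool([
  [[0.3,-0.23,-1,0,-0.35],[0.3,0,0,-1,0],[0.3,0,0,-1,0],[0.3,0,0,-1,0],[0.3,0,0,0,0],[0.3,0,0,-0.5,0],[0.3,0,0,-0.5,0],[0.3,0,0,0,0],[0,0,0,0,0],[0,0,0,0,0],[0,0,0,0,0]],
], newtons=25)

```text
t: 3.25
eef_pos: [0.4519, -0.1356, 0.0909]
tool_rot: [-0.003, 0.672, 0.741, -0.001]
contact_force: [-9.2, -1.4, 6.1]
gripper_width: 0.091
grasp_force: 24.4
```

```bash
python3 - <<'E'
import numpy as np
p=np.arctan2(66,163);t=np.linspace(0,1.36,18);r=.176
s=.163-r*np.cos(p+t);z=r*np.sin(p+t)-.066;c,q=np.cos(.087),np.sin(.087)
print(np.round(np.stack([np.diff(s)*c,np.diff(s)*q,np.diff(z)],1)/.04,2).tolist())
E
```

```text
[[0.14, 0.01, 0.32], [0.17, 0.01, 0.31], [0.19, 0.02, 0.29], [0.22, 0.02, 0.28], [0.24, 0.02, 0.26], [0.26, 0.02, 0.24], [0.28, 0.02, 0.22], [0.29, 0.03, 0.19], [0.31, 0.03, 0.17], [0.32, 0.03, 0.15], [0.33, 0.03, 0.12], [0.34, 0.03, 0.09], [0.34, 0.03, 0.07], [0.35, 0.03, 0.04], [0.35, 0.03, 0.01], [0.35, 0.03, -0.02], [0.35, 0.03, -0.05]]
```

Request:
servo_tool([
  [[0,0.14,0.01,0.32,0],[0,0.17,0.01,0.31,0],[0,0.19,0.02,0.29,0],[0,0.22,0.02,0.28,0],[0,0.24,0.02,0.26,0],[0,0.26,0.02,0.24,0],[0,0.28,0.02,0.22,0],[0,0.29,0.03,0.19,0],[0,0,0,0,0]],
])

```text
t: 4.15
eef_pos: [0.5266, -0.1281, 0.1777]
tool_rot: [-0.001, 0.671, 0.741, 0.001]
contact_force: [-10.8, 6.0, 16.4]
gripper_width: 0.093
grasp_force: 26.4
```

Request:
servo_tool([
  [[0,0.31,0.03,0.17,0],[0,0.32,0.03,0.15,0],[0,0.33,0.03,0.12,0],[0,0.34,0.03,0.09,0],[0,0.34,0.03,0.07,0],[0,0.35,0.03,0.04,0],[0,0.35,0.03,0.01,0],[0,0.35,0.03,-0.02,0],[0,0.35,0.03,-0.05,0],[0,0,0,0,0]],
])

```text
t: 5.15
eef_pos: [0.6498, -0.1158, 0.199]
tool_rot: [-0.0, 0.671, 0.742, 0.001]
contact_force: [0.1, 6.6, 4.4]
gripper_width: 0.09
grasp_force: 25.0
```

Request:
servo_tool([
  [[0.4,0,0,0,0],[0.4,0,0,0.3,0],[0.4,0,0,0.7,0],[0.4,0,0,1,0],[0.4,-0.5,0,1,0],[0.6,-1,0,0,0],[0.8,-1,0,0,0],[0.95,-1,0,0,0],[0.95,-0.5,0,0,0],[0.95,0,0,0,0],[0.95,0,0,0,0]],
])

```text
t: 6.25
eef_pos: [0.4882, -0.1196, 0.3189]
tool_rot: [0.001, 0.672, 0.74, 0.001]
contact_force: [0.2, -0.2, 0.8]
gripper_width: 0.946
grasp_force: 0.0
```

```bash
python3 - <<'E'
from h import *
o=bot.get_obs();print(o["t"],o["q"],o["eef_pos"],o["tool_rot"])
p,d,c=grab("wrist","w2");p,d,c=grab("top","top2");grab("scene","s2")
u0,v0,w,h=310,130,105,100
cv2.imwrite("pics/c_top2.png",cv2.resize(p[v0:v0+h,u0:u0+w,::-1],None,fx=6,fy=6,interpolation=cv2.INTER_CUBIC))
E
```

```text
6.25 [-0.43280868  0.12513699  0.61305237  1.90581822 -0.0806234   1.13214602
  0.30692298] [ 0.48821429 -0.1196265   0.31887698] [7.01313623e-04 6.72276403e-01 7.40299098e-01 1.09137817e-03]
```

View pics/w2.png

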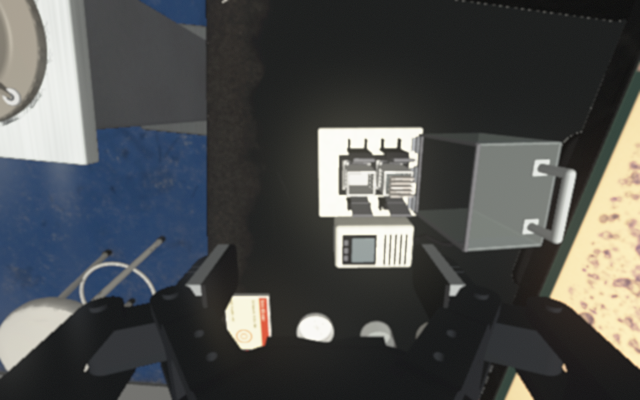

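The hood rests open behind the hinge, with its handle at (565,205). The five slides are in the back bay at (400,184), and the front cassette at (360,180) is empty. I'll turn the tool 90° and look again.

Request:
servo_tool([
  [[1,0,0,0,1],[1,0,0,0,1],[1,0,0,0,1],[1,0,0,0,1],[1,0,0,0,1],[1,0,0,0,1],[1,0,0,0,1],[1,0,0,0,1],[1,0,0,0,1],[1,0,0,0,1],[1,0,0,0,1],[1,0,0,0,1],[1,0,0,0,1],[1,0.3,0,0,0],[1,0.3,0,0,0],[1,0,0,0,0],[1,0,0,0,0]],
])

```text
t: 8.1
eef_pos: [0.5126, -0.119, 0.3172]
tool_rot: [-0.0, -0.043, 0.999, -0.0]
contact_force: [-0.6, -0.7, -0.3]
gripper_width: 1.002
grasp_force: 0.0
```

```bash
python3 - <<'E'
from h import *
o=bot.get_obs();print(o["t"],o["q"],o["eef_pos"],o["tool_rot"])
w,x,y,z=o["tool_rot"];print("tool y yaw",np.degrees(np.arctan2(1-2*(x*x+z*z),2*(x*y-w*z))))
p,d,c=grab("wrist","w3");print(-c[3][:3,:3].T@c[3][:3,3])
u,v=map(int,proj(c,[.565,-.131,.06]));print(u,v)
u0,v0=max(u-75,0),max(v-60,0)
print(u0,v0);cv2.imwrite("pics/c_w3.png",cv2.resize(p[v0:v0+120,u0:u0+150,::-1],None,fx=5,fy=5,interpolation=cv2.INTER_CUBIC))
E
```

```text
8.1 [-0.29570095  0.17194261  0.46649904  1.85012    -0.08389061  1.13978016
  1.85601084] [ 0.51261939 -0.11904165  0.31722027] [-4.97054022e-04 -4.25750455e-02  9.99093098e-01 -3.17658557e-04]
tool y yaw 94.88023410819129
[ 0.44669337 -0.12578241  0.44173946]
313 205
238 145
```

View pics/c_w3.png

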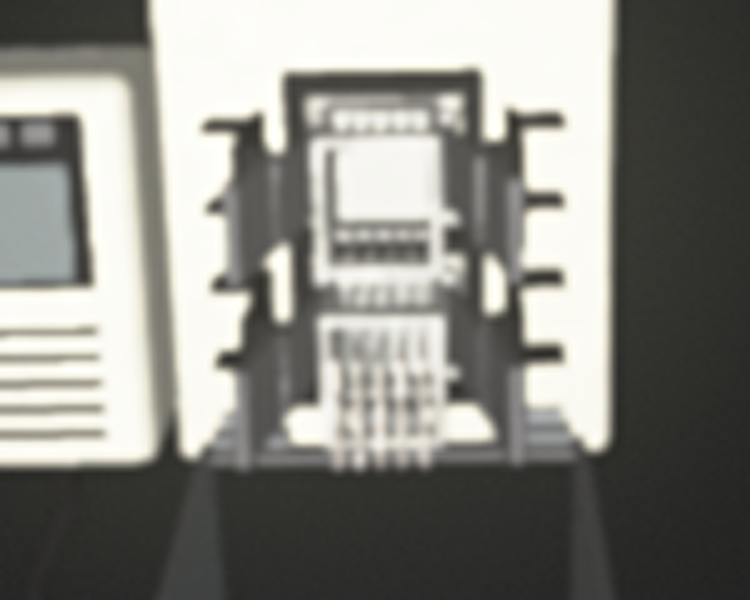

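The crop shows the full cassette with five slide ends at about (385,390). Its tabs' outer top edges are at u≈243 and u≈522, rows 360–465. The slab's edges run (150,0)–(180,455) and (615,0)–(608,445).

```bash
python3 - <<'E'
from h import *
z=np.load("pics/w3.npz");c=(float(z['f']),float(z['cx']),float(z['cy']),z['V']);p=z['p'];d=z['d']
t=lambda x,y,h:plane(c,238+(x+.5)/5-.5,145+(y+.5)/5-.5,h)
L=[t(150,0,.02),t(180,455,.02)];R=[t(615,0,.02),t(608,445,.02)]
for a,b in(L,R): print("edge",a,b,"yaw",np.degrees(np.arctan2(*(b-a)[[1,0]])))
print("left tab",t(243,360,.105),t(243,465,.105)); print("right tab",t(522,360,.105),t(522,465,.105))
print("slides",t(330,320,.101),t(440,320,.101),t(330,470,.101),t(440,470,.101))
print("empty tabs",t(232,180,.105),t(235,285,.105),t(518,170,.105),t(520,285,.105))
P=cloud(c,d)
Q=P.reshape(-1,3); 
m=(Q[:,2]>.085)&(Q[:,2]<.115)&(abs(Q[:,0]-.565)<.055)&(abs(Q[:,1]+.13)<.05)
Q=Q[m];print(len(Q),Q.min(0),Q.max(0))
# oriented analysis in loader frame with yaw 5 deg
for zlo,zhi in((.09,.097),(.097,.103),(.103,.11)):
    q=Q[(Q[:,2]>zlo)&(Q[:,2]<zhi)]
    print(zlo,len(q)); 
    H,xe,ye=np.histogram2d(q[:,0],q[:,1],bins=[np.arange(.51,.621,.01),np.arange(-.18,-.079,.005)]);print(H.astype(int))
# same tabs in the earlier pictures (second view)
E
```

```text
edge [ 0.49730307 -0.19870184  0.02      ] [ 0.62736987 -0.1851381   0.02      ] yaw 5.953449903646083
edge [ 0.48656242 -0.0748023   0.02      ] [ 0.6135463  -0.06194032  0.02      ] yaw 5.783666842555021
left tab [ 0.56650142 -0.15988874  0.105     ] [ 0.59218158 -0.15851857  0.105     ]
right tab [ 0.56101205 -0.0966799   0.105     ] [ 0.58658311 -0.09409023  0.105     ]
slides [ 0.55656296 -0.14100506  0.101     ] [ 0.55438913 -0.11596856  0.101     ] [ 0.59340389 -0.13849044  0.101     ] [ 0.59116828 -0.11276327  0.101     ]
empty tabs [ 0.52487893 -0.16453476  0.105     ] [ 0.54890111 -0.16262457  0.105     ] [ 0.51719609 -0.10200109  0.105     ] [ 0.54337065 -0.09891744  0.105     ]
835 [ 0.51966912 -0.1667222   0.08500965] [ 0.59282861 -0.0952793   0.10671153]
0.09 183
[[ 0  0  0  0  0  0  0  0  0  0  0  0  0  0  0  2  0  0  0  0]
 [ 0  0  1 10  0  0  0  0  0  0  0  0  0  0 14  1  0  0  0  0]
 [ 0  0  0 19  0  0  0  0  0  0  0  0  0  0  8  7  0  0  0  0]
 [ 0  0  0 11  1  0  0  0  0  0  0  0  0  0  1  3  0  0  0  0]
 [ 0  0  0  0  0  0  0  0  0  0  0  0  0  0  0  0  0  0  0  
[... 1089 characters left out ...]
03 264
[[ 0  0  0  0  0  0  0  0  0  0  0  0  0  0  0  1  0  0  0  0]
 [ 0  0  7  3  0  0  0  0  0  0  0  0  0  0  0 27  0  0  0  0]
 [ 0  0 17 15  0  0  0  0  0  0  0  0  0  0  0 25  1  0  0  0]
 [ 0  0  3 27  0  0  0  0  0  0  0  0  0  0  0  6  3  0  0  0]
 [ 0  0  0  0  0  0  0  0  0  0  0  0  0  0  0  0  0  0  0  0]
 [ 0  0  0  0  0  0  0  0  1  1  0  1  0  0  0  0 17  0  0  0]
 [ 0  0  0 16 11  0  0  0  0  0  0  1  0  0  0  0 23  0  0  0]
 [ 0  0  0 13 16  0  0  0  0  0  0  1  1  0  0  0 17  0  0  0]
 [ 0  0  0  1  8  0  0  0  1  0  0  0  0  0  0  0  0  0  0  0]
 [ 0  0  0  0  0  0  0  0  0  0  0  0  0  0  0  0  0  0  0  0]
 [ 0  0  0  0  0  0  0  0  0  0  0  0  0  0  0  0  0  0  0  0]]
```

Depth and rays agree: the full cassette's tabs centre on (0.577, -0.1275) with tops at z 0.105, and the yaw is 5.8°. Next I move above it.

Request:
servo_tool([
  [[1,0.8,-0.1,-0.5,0.13],[1,0.8,-0.11,-0.5,0],[1,0,0,-1,0],[1,0,0,-1,0],[1,0,0,-0.5,0],[1,0,0,0,0],[1,0,0,0,0],[1,0,0,0,0]],
], newtons=22)

```text
t: 8.95
eef_pos: [0.5772, -0.1278, 0.1794]
tool_rot: [0.001, -0.051, 0.999, -0.0]
contact_force: [0.6, 1.0, -0.4]
gripper_width: 0.997
grasp_force: 0.0
```

```bash
python3 - <<'E'
from h import *
o=bot.get_obs();print(o["t"],o["eef_pos"])
w,x,y,z=o["tool_rot"];print("tool y yaw",np.degrees(np.arctan2(1-2*(x*x+z*z),2*(x*y-w*z))))
p,d,c=grab("wrist","w4");Q=cloud(c,d).reshape(-1,3)
e=np.array([np.cos(.101),np.sin(.101)]);n=np.array([-e[1],e[0]])
q=Q-[.577,-.1275,0];a=q[:,:2]@e;b=q[:,:2]@n
for lo,hi in((.086,.094),(.094,.1),(.1,.108)):
  for s in(1,-1):
    m=(abs(a)<.02)&(s*b>.022)&(s*b<.04)&(Q[:,2]>lo)&(Q[:,2]<hi)
    print(lo,s,m.sum(),np.percentile(a[m],[2,50,98]).round(4),np.percentile(b[m],[2,50,98]).round(4)) if m.sum() else 0
E
```

```text
8.95 [ 0.57718345 -0.12778334  0.1794485 ]
tool y yaw 95.82116996090609
0.086 1 117 [-0.0109 -0.0011  0.0116] [0.0254 0.0264 0.0285]
0.086 -1 120 [-0.0108  0.0001  0.0121] [-0.0307 -0.0286 -0.0278]
0.094 1 103 [-0.011  -0.0018  0.012 ] [0.0268 0.0276 0.0304]
0.094 -1 98 [-0.0106 -0.0005  0.012 ] [-0.0319 -0.0299 -0.0292]
0.1 1 239 [-0.0106  0.0004  0.0119] [0.0281 0.0299 0.0321]
0.1 -1 238 [-0.0107  0.0005  0.0124] [-0.0343 -0.0321 -0.0304]
```

The tabs are centred to about 1 mm, so I shift y by -1 mm, descend and squeeze.

Request:
servo_tool([
  [[1,0.02,-0.02,-0.7,0],[1,0,0,-0.7,0],[1,0,0,-0.5,0],[1,0,0,-0.24,0],[1,0,0,0,0],[1,0,0,0,0]],
])

```text
t: 9.6
eef_pos: [0.5778, -0.1285, 0.0933]
tool_rot: [0.001, -0.051, 0.999, -0.0]
contact_force: [0.4, -0.4, -0.3]
gripper_width: 1.002
grasp_force: 0.0
```

Request:
servo_tool([
  [[0.65,0,0,0,0],[0.55,0,0,0,0],[0.4,0,0,0,0],[0.4,0,0,0,0],[0.3,0,0,0,0],[0.3,0,0,0,0],[0.3,0,0,0,0],[0.3,0,0,0,0],[0.3,0,0,0,0]],
], newtons=22)

```text
t: 10.5
eef_pos: [0.5783, -0.1276, 0.0939]
tool_rot: [0.002, -0.051, 0.999, 0.0]
contact_force: [-1.0, 4.3, 11.3]
gripper_width: 0.455
grasp_force: 22.8
```

The catches are home, at a width of about 39 mm. I lift slowly.

Request:
servo_tool([
  [[0.3,0,0,0.1,0],[0.3,0,0,0.2,0],[0.3,0,0,0.25,0],[0.3,0,0,0.25,0],[0.3,0,0,0,0]],
])

```text
t: 11.0
eef_pos: [0.5777, -0.1287, 0.1258]
tool_rot: [0.001, -0.051, 0.999, -0.0]
contact_force: [0.6, -0.2, -2.0]
gripper_width: 0.451
grasp_force: 22.8
```

Request:
servo_tool([
  [[0.3,0,0,0.3,0],[0.3,0,0,0.4,0],[0.3,0,0,0.4,0],[0.3,0,0,0.4,0],[0.3,0,0,0.4,0],[0.3,0,0,0.3,0],[0.3,0,0,0.1,0],[0.3,0,0,0,0],[0.3,0,0,0,0],[0.3,0,0,0,0],[0.3,0,0,0,0]],
])

```text
t: 12.1
eef_pos: [0.5765, -0.1282, 0.2153]
tool_rot: [-0.001, -0.051, 0.999, 0.0]
contact_force: [0.9, -0.4, -2.1]
gripper_width: 0.453
grasp_force: 22.8
```

```bash
python3 - <<'E'
from h import *
p,d,c=grab("wrist","w5");o,_,_=grab("scene","s5")
a=cv2.resize(o[120:240,280:420,::-1],(560,480),interpolation=cv2.INTER_CUBIC)[:300]
cv2.imwrite("pics/f5.png",np.vstack([p[130:400,40:600,::-1],a]))
E
```

```text
(no output)
```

View pics/f5.png

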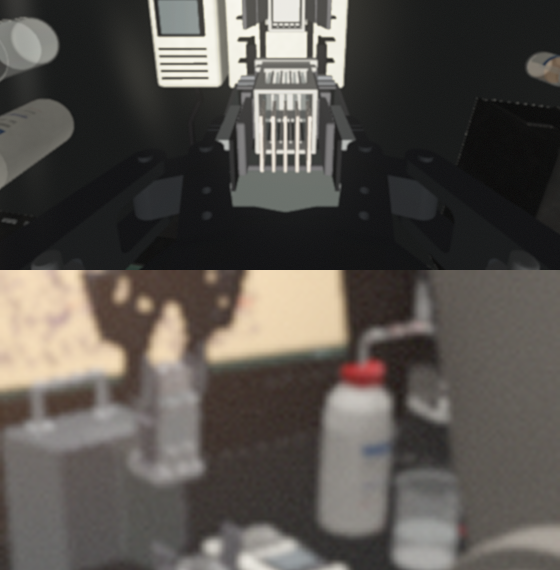

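The picture shows the loaded cassette upright in the fingers, with its slides at (285,140). The empty cassette is still in its bay at (285,15), and the hood is open on the left of the lower view. I'm handing in.

```bash
python3 -c "
from station import bot
print(bot.hand_in())"
```

```text
the job is handed in; nothing more can be done
None
```

I handed the job in at about 12 s: the hood is open, the empty cassette is still in its bay, and the loaded cassette is held upright by its squeezed catches about 12 cm above its seat; no verdict came back.

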